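# Clamp a drive tube in the V-block fixture

### The arm

A 7-joint arm with a two-finger parallel gripper is mounted at the origin on the work surface. World frame = base frame: x ahead of the robot, y to its left, z up, the work surface at z = 0. Lengths are in m, angles in rad, forces in N, time in s.
With the tool pointing down it reaches from about 0.35 to 0.9 m from the base axis. Payload 8.1 kg.
Tool frame: the origin (TCP) lies midway between the tips of the shut fingers; the grasp point (between the pads) lies 19 mm behind it; z points along the fingers, y is the line along which they close (so a half turn about z gives the same grasp; the last joint's range is limited). The gripper opens to 92 mm and grips with 3 to 60 N. Pads are 19 mm wide; open, the fingers measure 130 mm over their backs; the gripper's body (75 mm by 190 mm) begins 47 mm behind the grasp point.
Start: joints at [-1.452, 0.434, 0.025, 1.573, -0.012, 1.134, -0.075], TCP at [0.138, 0.61, 0.227] pointing down, gripper open.
Joint ranges: [-2.62, 2.62], [-0.44, 2.09], [-1.27, 1.32], [0.08, 2.57], [-1.32, 4.46], [0.12, 2], [-2.74, 2.74]. Speed limits (rad/s): [2.22, 2.22, 3.01, 3.01, 3.14, 3.14, 3.14].

### API

Orientations are given as a rotation vector (axis times angle).
In Python, from cell import arm gives the robot as it stands.
- The arm moves only by the tool send_rows, never from a script. Its argument "increments" is a list of rows, each a list of 3 entries, a list of its own where there are three numbers: the finger opening in cm, from 0 to 9.18, then the shift along the tool's x, y, z in cm, then the turn, a rotation vector about the tool's x, y, z in rad. A call has 1 to 5 rows; each row shifts and turns the commanded pose from where the row before left it, along the tool's axes as they then stand; what a row does not reach is not made up. A row lasts 1/10 s, in which the tool goes at most 50 mm and 8.59 degrees, less where a joint would pass 70% of its speed; a pose out of reach is approached as far as the arm can. A call is refused whole if a number of a shift passes 5 or a number of a turn 0.15, either way. A call with a gripper value outside its range is refused whole. The fingers move at their own pace and stop on an object; "force" is the grip in N (left out, the last holds). Time passes only in rows, so rows that do not move let the fingers close. It gives the time, the measured TCP pose, the force, the opening and the grip force at its end, in the units of the state.
- arm.observe(): the state, without advancing time (a new reading comes with each control period).
- arm.get_image(name): name is "scene" or "top" or "wrist"; returns the picture (420x560x3 uint8, red, green, blue); there is no depth.
- arm.camera_params(name): a dict with "camera_matrix" (3x3 intrinsics, pixels), "R" (3x3) and "t" (3): a world point X has camera coordinates R X + t. Camera axes: x right, y down, z forward; pixel columns grow to the right and rows downward; lengths in m; the calibration is good to about 2 mm. The wrist camera is an equidistant fisheye: a pixel r from the principal point sees the ray r / f radians off the axis. A picture is of the moment at which its call begins: read the wrist's pose just before it. camera_params takes no time and is no camera call; for the wrist camera it gives the pose at the moment of the call.
- arm.sign_off(): hands the job in; it is judged then, once.
The state is a dict: "clock": time; "joints": joint angles; "dq": joint speeds; "joint_efforts": joint torques, N m; "position": TCP position; "ee_rot": TCP orientation; "force": force on the tool from outside, world axes, zero at the start; "ft_torque": the same for the moment, N m; "width": opening from 0.0 (shut) to 1.0 (fully open); "gripper_force": force on a finger pad.
Only numpy, scipy, OpenCV 4.12 (cv2) and the standard library are available. Lean on these libraries where they do the work, as an engineer would, in place of code of your own. Each camera call takes 0.05 s, during which the arm holds its last target. There are 200 camera calls.

### The job

Take the aluminium drive tube with the orange end from the two-bay rest and lay it gently, without dropping it, in the two blue V-blocks of the fixture, with its orange end up against the stop plate. Let go, then swing the sprung clamp strap over the tube and press it down until the catch holds it shut. Leave the other barrel, the screwdriver, the multimeter and the parts bin where they are.

Things in the scene. Friction and masses are not known exactly. Their poses are not given: they have to be found in the camera images.
- tube: Drive tube to clamp: round aluminium cylinder, diameter 36 mm, length 180 mm, with a 28 mm orange end and an 18 mm black end, 0.25 to 0.5 kg. Origin at its middle, on its axis; its y axis runs along it to the orange end (x and z roll with it). Starts level in either bay of the rest, axis 47 mm above the bench, orange end pointing the rest's +y way.
- spare: Other barrel, to be left alone: black cylinder 28 mm in diameter, 150 mm long with a blue end, in the rest's other bay. Origin at its middle; y axis along it.
- rest: Two-bay rest fixed to the bench: black base 190 (x) by 130 mm (y), 8 mm thick, with grey V-saddles 18 mm wide at y = -55 and +55 mm, 44 mm high. The bays run along its y at x = -48 and +48 mm; between the saddles a barrel is free for fingers, down to the base. Origin at the centre of its underside.
- fixture: Fixture fixed to the bench: dark steel base (x -110 to +80, y -100 to +110 mm, 12 mm thick), two blue 90-degree V-blocks 30 mm long (y), 60 mm wide, 56 mm high, centred at y = -60 and +60 mm. The 90 mm gap between them is free for fingers, down to the base. The tube lies along y. Origin on its underside, at bench level; the strap's hinge is on its +x side, the catch on its -x side.
- seat (a point): Point of the fixture where the tube's middle lies when it is seated in both V-blocks with its orange end touching the stop: x = 0, y = 0, 55.5 mm above the fixture's underside. Axes as the fixture: tube along y, orange end to +y.
- strap (a joint): Angle of the steel clamp strap: 0 = level over the tube (towards the fixture's -x), growing as it opens up and over to +x. A spring throws it to its open stop at 2.2 rad, where it starts; let go half-way, it flies open again. Swinging takes 0.5 to 2 N at the grip, the last 0.3 rad 3 to 10 N down. Near 0 the catch snaps over and holds it at about 0.01 rad; hard stop at -0.04.
- strap_hinge (a point): Point on the hinge line (along the fixture's y), mid-strap: x = +45, y = -60, z = 89 mm in the fixture's frame. Its two posts stand 100 mm high. A sprung rubber pad under the strap, 45 mm from the hinge, meets the tube as the strap shuts.
- strap_grip (a point): Centre of the red grip at the strap's free end: a cylinder 20 mm thick, 30 mm long, along the fixture's y, 120 mm from the hinge; strap 26 mm wide, 8 mm thick. Best pushed with shut fingers from behind (fixture's +x side), going over its top as it comes down; pinched by its flat ends it creeps as it turns. 186 mm above the bench when open, 89 mm when shut.
- driver: Bystander: screwdriver, 200 mm, yellow handle, lying. Origin under its middle.
- meter: Bystander: red hand multimeter, 150 x 75 x 35 mm, lying. Origin under its centre.
- bin: Bystander: open black parts bin, 150 x 110 x 70 mm. Origin under its centre.
- tube_cap (a point): Centre of the tube's orange end face, 90 mm from its middle.
- stop (a point): Middle of the face of the fixture's aluminium stop plate, at y = +90 mm in the fixture's frame and at tube height; the face looks to the fixture's -y. Plate 50 mm wide, 78 mm high, 12 mm thick. Axes as the fixture.
- catch_tip (a point): Tip of the brass catch: a sprung wedge, sliding in the fixture's x, on a grey block (x -58 to -101 mm, 28 mm wide, up to 76 mm high) at y = -60 mm of the fixture. It needs no touching: the strap's hook pushes it aside and it snaps back over the hook.
Not all that is in view belongs to the job. What is shaped like the tube but purple or red is not meant.

How it is judged:
On the way, in this order (a step that is already met when the one before it is completed fails the run):
1. the tube lies in both V-blocks, orange end at the stop, let go, with the strap still open (x of tube in the frame of seat between -0.003 and 0.003 m and y of tube in the frame of seat between -0.007 and 0.003 m and z of tube in the frame of seat between -0.003 and 0.003 m and angle between the y axis of tube and the y axis of fixture, either way round below 0.05 rad and y of tube_cap in the frame of seat above 0.05 m and contact force between the fingers and tube below 0.1 N and value of joint strap above 1 rad), for 0.2 s.
2. the strap is shut over the tube and caught (x of tube in the frame of seat between -0.003 and 0.003 m and y of tube in the frame of seat between -0.007 and 0.003 m and z of tube in the frame of seat between -0.003 and 0.003 m and angle between the y axis of tube and the y axis of fixture, either way round below 0.05 rad and y of tube_cap in the frame of seat above 0.05 m and value of joint strap below 0.05 rad), for 0.2 s.
At the end, for the whole second after the job is handed in: The tube lies at rest in both V-blocks: its middle within 3 mm sideways and in height of the seat, its axis within 0.05 rad of the fixture's y axis, the orange end towards the stop and within 7 mm of it; the strap is shut over it (below 0.05 rad), at rest and held by its catch alone (all of step 2 and velocity of joint strap below 0.1 rad/s and linear speed of tube below 0.03 m/s); the robot touches nothing.
It fails at once if the tube is dropped: it moves faster than 0.5 m/s near the fixture while no finger holds it (contact force between the fingers and tube below 0.1 N and distance between tube and seat below 0.15 m and linear speed of tube above 0.5 m/s).
It fails at once if the other barrel is moved by more than 30 mm (distance of spare from where it was at the start of the episode above 0.03 m).
It fails at once if the screwdriver, the multimeter or the parts bin is moved by more than 40 mm (distance of any of driver, meter, bin from where it was at the start of the episode above 0.04 m).
It also fails if it takes over 58 s, if anything falls off the work surface, if the arm or the gripper's body presses on something with over 40 N, if the wrist force passes 120 N, or if a joint passes its speed limit or range.

## Working session

There is one attempt and no reset: what is moved stays moved. The work goes in short steps, Python scripts to look and compute and a tool call to move; the robot and the scene stay as the last step left them, time stands still between calls to the robot, and variables do not carry over. Pictures are saved under pics/ and viewed, at most 10 in all, crops included, and the job is handed in when it is done.

Besides the shell and the picture viewer there is one more tool, called after "Request:" as a command line: name --argument value ..., lists and objects as JSON in quotes. send_rows: Moves the arm, as the interface text tells. Its arguments: {"type":"object","properties":{"increments":{"type":"array"},"force":{"type":"number"}},"required":["increments"]}

```bash
mkdir -p pics; ls; python3 - <<'E'
from cell import arm
import cv2,numpy as np
a=arm.get_image("scene");b=arm.get_image("top")
cv2.imwrite("pics/scene.png",a[:,:,::-1]);cv2.imwrite("pics/top.png",b[:,:,::-1])
for n in("scene","top","wrist"):print(n,arm.camera_params(n))
s=arm.observe();print(s)
E
```

```text
pics
scene {'camera_matrix': array([[460.89272016,   0.        , 281.87867642],
       [  0.        , 460.89272016, 198.81171803],
       [  0.        ,   0.        ,   1.        ]]), 'R': array([[-0.37262574,  0.92798012,  0.00171628],
       [ 0.67992492,  0.27427818, -0.6800541 ],
       [-0.63154743, -0.25223872, -0.73315992]]), 't': array([ 0.26533779, -0.31891376,  1.60221748])}
top {'camera_matrix': array([[429.64580033,   0.        , 273.28780521],
       [  0.        , 429.64580033, 199.68879763],
       [  0.        ,   0.        ,   1.        ]]), 'R': array([[-0.00467616, -0.99976519, -0.02115885],
       [-0.99802581,  0.00599116, -0.06251863],
       [ 0.06263072,  0.02082473, -0.99781948]]), 't': array([-0.03790513,  0.56650284,  1.27081751])}
wrist {'camera_matrix': array([[325.1922621 ,   0.        , 278.74474833],
       [  0.        , 325.1922621 , 209.2486905 ],
       [  0.        ,   0.        ,   1.        ]]), 'R': array([[ 0.22022141,  0.97544847, -0.00167677],
       [ 0.93328518, -0.21020189,  0.29119398],
       [ 0.28369226, -0.06569205, -0.95666256]]), 't': array([-0.62410159, -0.03657132,  0.39027227])}
{'clock': 0.1, 'joints': array([-1.45161088,  0.4351731 ,  0.02498187,  1.57397341, -0.01160197,
        1.13401045, -0.07509816]), 'dq': array([ 6.61855633e-05, -1.61258720e-03,  1.31961726e-03, -2.57134830e-03,
        1.81899006e-04,  9.87877764e-04,  6.43790881e-04]), 'joint_efforts': array([ 2.37817905e-03, -6.69130325e+01,  9.87362489e-01, -3.15147328e+01,
       -6.06073067e-02,  3.76205449e-02,  4.74509238e-05]), 'position': array([0.13743881, 0.6092431 , 0.2260239 ]), 'ee_rot': array([-3.47781193e-01, -3.12225636e+00,  2.22897355e-03]), 'force': array([ 0.79198069, -0.3320936 ,  0.04914937]), 'ft_torque': array([0.01464681, 0.01014967, 0.00807995]), 'gripper_force': 0.0, 'width': 1.0004487491434797}
```

View pics/top.png

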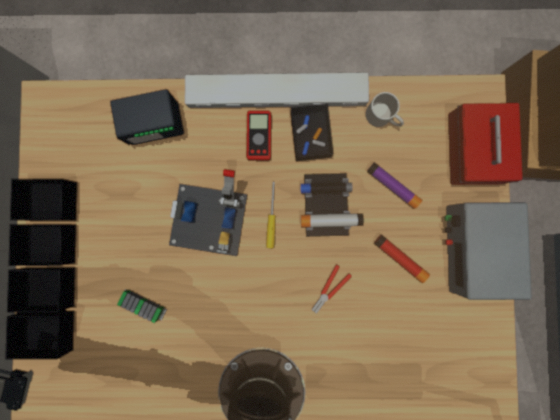

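View pics/scene.png

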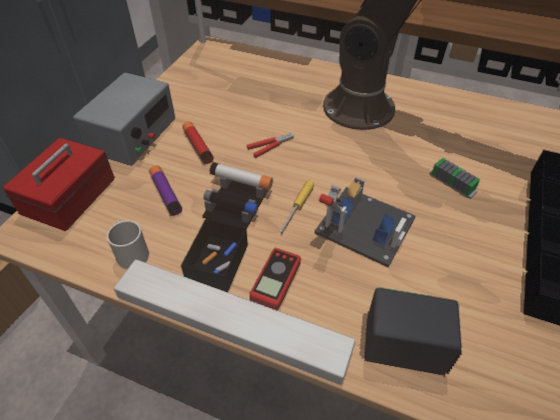

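Top view: the fixture is at about (208,220), with its stop on the left (173,210) and the strap grip at (229,173). The tube runs from its orange end (305,220) to its black end (362,220), and the spare is at row 187. I'll zoom in for corners.

```bash
cat > h.py <<'E'
from cell import arm
import cv2,numpy as np
from scipy.spatial.transform import Rotation as Ro
def ray(p,uv):
    K=p["camera_matrix"];R=p["R"];t=p["t"]
    d=R.T@np.linalg.solve(K,[uv[0],uv[1],1.]);return -R.T@t,d
def rayw(p,uv):
    K=p["camera_matrix"];R=p["R"];t=p["t"]
    v=(np.array(uv)-K[:2,2])/K[0,0];r=np.hypot(*v)
    return -R.T@t,R.T@np.r_[v/r*np.sin(r),np.cos(r)]
def atz(od,z):
    o,d=od;return (o+d*(z-o[2])/d[2]).round(4)
def projw(p,X):
    c=p["R"]@X+p["t"];th=np.arctan2(np.hypot(*c[:2]),c[2])
    return p["camera_matrix"][:2,2]+p["camera_matrix"][0,0]*th*c[:2]/np.hypot(*c[:2])
E
python3 - <<'E'
import cv2
b=cv2.imread("pics/top.png")[160:270,165:365]
cv2.imwrite("pics/topc.png",cv2.resize(b,None,fx=4,fy=4,interpolation=cv2.INTER_CUBIC))
E
```

```text
(no output)
```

View pics/topc.png

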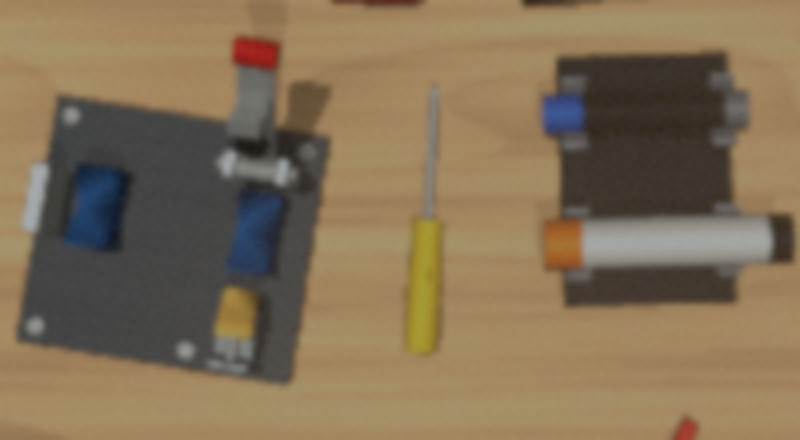

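Crop (4x, offset 165,160): the fixture base corners are (60,95), (329,137), (290,382) and (18,341). The tube ends are at (546,244) and (793,238).

```bash
python3 - <<'E'
from h import *
p=arm.camera_params("top")
f=lambda u,v,z:atz(ray(p,(u/4+165-.375,v/4+160-.375)),z)
C=np.array([f(*c,.012)[:2] for c in[(60,95),(329,137),(290,382),(18,341)]])
L=np.array([[.08,.11],[.08,-.1],[-.11,-.1],[-.11,.11]])
A=L-L.mean(0);B=C-C.mean(0)
yaw=np.arctan2((A[:,0]*B[:,1]-A[:,1]*B[:,0]).sum(),(A*B).sum())
c,s=np.cos(yaw),np.sin(yaw);R=np.array([[c,-s],[s,c]]);o=C.mean(0)-R@L.mean(0)
print("fix",o,yaw,"res",(C-(L@R.T+o)).round(4).tolist())
a=f(546,244,.047);b=f(793,238,.047);print("tube",a,b,(a+b)/2,np.linalg.norm(a-b),np.arctan2(*(b-a)[:2]))
for z in(.047,.05):print("rest", f(546,112,z),f(748,107,z))
s=arm.observe();M=Ro.from_rotvec(s["ee_rot"]).as_matrix();print(M.round(3),s["position"])
print("rest base",[f(*q,.008) for q in[(558,58),(726,53),(736,300),(565,305)]])
E
```

```text
fix [0.52305268 0.14845451] -0.1578299709028753 res [[-0.0014, -0.0015], [-0.0016, 0.0017], [0.0024, 0.0012], [0.0007, -0.0014]]
tube [ 0.5028 -0.1225  0.047 ] [ 0.5062 -0.3018  0.047 ] [ 0.5045  -0.21215  0.047  ] 0.17933223357779274 3.1226322935101494
rest [ 0.5994 -0.1233  0.047 ] [ 0.6021 -0.2708  0.047 ]
rest [ 0.5991 -0.1232  0.05  ] [ 0.6018 -0.2703  0.05  ]
[[-0.975  0.22  -0.   ]
 [ 0.22   0.975 -0.001]
 [-0.    -0.001 -1.   ]] [0.13743881 0.6092431  0.2260239 ]
rest base [array([ 0.6438, -0.1344,  0.008 ]), array([ 0.6467, -0.2612,  0.008 ]), array([ 0.4607, -0.2658,  0.008 ]), array([ 0.4575, -0.138 ,  0.008 ])]
```

Request:
send_rows --increments '[[8, [-5, 0, -1], [0, 0, 0.083]], [8, [-5, 0, -1], [0, 0, 0.083]], [8, [-5, 0, -1], [0, 0, 0.083]], [8, [-5, 0, 0], [0, 0, 0.083]], [8, [-5, 0, 0], [0, 0, 0.083]]]'

```text
clock: 0.6
position: [0.3663, 0.5158, 0.2561]
ee_rot: [0.988, 2.982, 0.0]
force: [0.1, 0.3, -0.1]
width: 0.87
gripper_force: 0.0
```

Request:
send_rows --increments '[[8, [-5, 0, 0], [0, 0, 0.083]], [8, [-5, 0, 0], [0, 0, 0.083]], [8, [-5, 0, 0], [0, 0, 0.083]], [8, [-5, 0, 0], [0, 0, 0.083]], [8, [-5, 0, 0], [0, 0, 0.083]]]'

```text
clock: 1.1
position: [0.5382, 0.3364, 0.2557]
ee_rot: [-1.582, -2.714, 0.001]
force: [0.6, 0.5, -0.5]
width: 0.87
gripper_force: 0.0
```

Request:
send_rows --increments '[[8, [-5, 0, 0], [0, 0, 0.083]], [8, [-5, 0, 0], [0, 0, 0.083]], [8, [-5, 0, 0], [0, 0, 0.083]], [8, [-5, 0, 0], [0, 0, 0.083]], [8, [-5, 0, 0], [0, 0, 0.083]]]'

```text
clock: 1.6
position: [0.6232, 0.1031, 0.2557]
ee_rot: [-2.107, -2.33, 0.001]
force: [1.2, 0.9, 0.8]
width: 0.873
gripper_force: 0.0
```

```bash
cat >> h.py <<'E'
def plan(P,yaw):
    """total shift (cm, tool axes now) and turn about tool z so that tool y has world yaw, tool z down"""
    s=arm.observe();M=Ro.from_rotvec(s["ee_rot"]).as_matrix()
    T=np.column_stack([[np.sin(yaw)*-1,np.cos(yaw),0],[np.cos(yaw),np.sin(yaw),0],[0,0,-1]])
    print("pos",s["position"].round(4),"yaw",round(np.arctan2(M[1,1],M[0,1]),4),"shift cm",(100*M.T@(np.array(P)-s["position"])).round(2),"turn",Ro.from_matrix(M.T@T).as_rotvec().round(3), "F",s["force"].round(2),"clk",s["clock"])
E
python3 - <<'E'
from h import *
import pickle
p=arm.camera_params("wrist");w=arm.get_image("wrist");pickle.dump(p,open("w1.pkl","wb"))
cv2.imwrite("pics/w1.png",w[:,:,::-1])
plan([.5042,-.197,.2],.019)
E
```

```text
pos [0.6243 0.0913 0.2564] yaw 0.0844 shift cm [-27.68 -14.41   5.81] turn [0.001 0.006 0.065] F [ 0.46 -8.98  1.05] clk 1.65
```

View pics/w1.png

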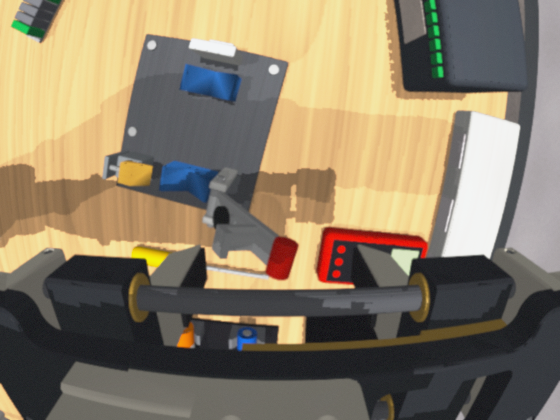

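The wrist view shows the fixture's far corners at (147,35) and (288,63), the far V-block from x 181 to 240 around (210,83), and the strap open with its red grip at (282,258).

```bash
python3 - <<'E'
from h import *
import pickle
p=pickle.load(open("w1.pkl","rb"))
a=atz(rayw(p,(147,35)),.012);b=atz(rayw(p,(288,63)),.012);print(a,b,np.linalg.norm(b-a),np.arctan2(*(b-a)[1::-1]))
o=np.array([.5231,.1485]);y=-.158;c,s=np.cos(y),np.sin(y);R=np.array([[c,-s],[s,c]])
for q in[(-.11,.11,.012),(.08,.11,.012),(-.11,-.1,.012),(-.03,.075,.056),(.03,.075,.056),(-.03,.045,.056),(.03,.045,.056),(.115,-.06,.186)]:
    print(q,projw(p,np.r_[o+R@q[:2],q[2]]).round(1))
E
```

```text
[0.437  0.2748 0.012 ] [0.6204 0.2446 0.012 ] 0.18586984693596748 -0.16320281042072338
(-0.11, 0.11, 0.012) [143.4  35.4]
(0.08, 0.11, 0.012) [287.2  63. ]
(-0.11, -0.1, 0.012) [114.4 188.6]
(-0.03, 0.075, 0.056) [183.5  66. ]
(0.03, 0.075, 0.056) [235.1  76.5]
(-0.03, 0.045, 0.056) [177.2  91.9]
(0.03, 0.045, 0.056) [228.3 102.8]
(0.115, -0.06, 0.186) [279.5 261.2]
```

Request:
send_rows --increments '[[8, [-5, -2.5, 1], [0, 0, 0.015]], [8, [-5, -2.5, 1], [0, 0, 0.015]], [8, [-5, -2.5, 1], [0, 0, 0.015]], [8, [-5, -2.5, 1], [0, 0, 0.01]], [8, [-5, -2.5, 1], [0, 0, 0.01]]]'

```text
clock: 2.15
position: [0.5284, -0.1239, 0.2116]
ee_rot: [-2.177, -2.264, 0.0]
force: [0.5, -0.6, 0.5]
width: 0.87
gripper_force: 0.0
```

Request:
send_rows --increments '[[8, [-2.6, -1.8, 0.8], [0, 0, 0]], [8, [0, 0, 0], [0, 0, 0]]]'

```text
clock: 2.35
position: [0.509, -0.1539, 0.2034]
ee_rot: [-2.185, -2.255, 0.004]
force: [0.1, -0.7, -0.4]
width: 0.87
gripper_force: 0.0
```

```bash
python3 - <<'E'
from h import *
import pickle
p=arm.camera_params("wrist");w=arm.get_image("wrist");pickle.dump(p,open("w2.pkl","wb"))
cv2.imwrite("pics/w2.png",w[:,:,::-1])
for y in(-.3021,-.1225):print(projw(p,np.array([.5042-(y+.197)*.019,y,.047])))
plan([.5042,-.197,.1],.019)
E
```

```text
[272.47419709 316.74255451]
[273.49179274 161.58186165]
pos [ 0.511  -0.1512  0.2038] yaw 0.0347 shift cm [-4.56 -0.82 10.38] turn [-0.001 -0.     0.016] F [-0.28  0.94  0.86] clk 2.4
```

View pics/w2.png

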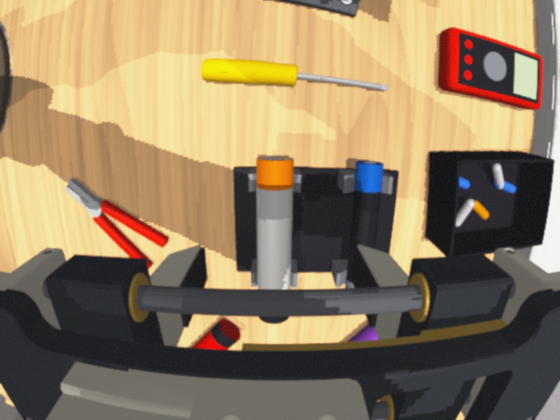

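The wrist view shows the tube with its orange end top at (275,157) and sides at 257–293. This agrees with the projection to within about 1 mm in x, so I'll approach.

Request:
send_rows --increments '[[8, [-2.3, -0.35, 3], [0, 0, 0.008]], [8, [-2.3, -0.35, 3], [0, 0, 0.008]], [8, [0, 0, 3], [0, 0, 0]], [8, [0, 0, 0], [0, 0, 0]]]'

```text
clock: 2.8
position: [0.5057, -0.1936, 0.1109]
ee_rot: [-2.191, -2.244, 0.004]
force: [-0.7, 0.9, -0.1]
width: 0.873
gripper_force: 0.0
```

```bash
python3 - <<'E'
from h import *
plan([.505,-.197,.028],.019)
E
```

```text
pos [ 0.5057 -0.1936  0.1109] yaw 0.0241 shift cm [-0.36 -0.03  8.29] turn [-0.006 -0.002  0.005] F [-0.65  0.92 -0.11] clk 2.8
```

Request:
send_rows --increments '[[8, [-0.3, 0, 2.5], [-0.006, -0.002, 0.005]], [8, [0, 0, 2.5], [0, 0, 0]], [8, [0, 0, 2.2], [0, 0, 0]], [8, [0, 0, 1], [0, 0, 0]], [8, [0, 0, 0], [0, 0, 0]]]'

```text
clock: 3.3
position: [0.5081, -0.1973, 0.032]
ee_rot: [2.196, 2.24, 0.005]
force: [0.3, 0.7, -0.1]
width: 0.871
gripper_force: 0.0
```

Request:
send_rows --increments '[[2, [0, 0, 0], [0, 0, 0]], [2, [0, 0, 0], [0, 0, 0]], [2, [0, 0, 0], [0, 0, 0]], [2, [0, 0, 0], [0, 0, 0]], [2, [0, 0, 0], [0, 0, 0]]]' --force 25

```text
clock: 3.8
position: [0.5079, -0.1987, 0.0325]
ee_rot: [2.197, 2.237, 0.005]
force: [0.1, -0.2, 0.1]
width: 0.483
gripper_force: 0.0
```

Request:
send_rows --increments '[[2, [0, 0, 0.3], [0, 0, 0]], [2, [0, 0, 0], [0, 0, 0]], [2, [0, 0, 0], [0, 0, 0]], [2, [0, 0, 0], [0, 0, 0]]]'

```text
clock: 4.2
position: [0.5051, -0.1987, 0.0288]
ee_rot: [2.201, 2.239, 0.001]
force: [-8.3, -0.1, 5.5]
width: 0.39
gripper_force: 25.0
```

Request:
send_rows --increments '[[2, [0, 0, -2], [0, 0, 0]], [2, [0, 0, -4], [0, 0, 0]], [2, [0, 0, -5], [0, 0, 0]], [2, [0, 0, -5], [0, 0, 0]], [2, [0, 0, -2], [0, 0, 0]]]'

```text
clock: 4.7
position: [0.5078, -0.1993, 0.2132]
ee_rot: [2.195, 2.233, 0.009]
force: [0.0, 0.4, -3.8]
width: 0.386
gripper_force: 25.0
```

```bash
python3 - <<'E'
from h import *
import pickle
p=pickle.load(open("w2.pkl","rb"))
for z in(.047,.06,.065):print(atz(rayw(p,(275,157)),z))
# hover 45mm short (-y) of the seat, grasp 15 mm to +y of tube middle
yw=-.160;o=np.array([.524,.148]);uy=np.array([-np.sin(yw),np.cos(yw)])
P=o+uy*(.014-.0)
print("final xy",P);plan([*(o+uy*(.014-.05)),.19],yw)
E
```

```text
[ 0.5041 -0.118   0.047 ]
[ 0.5042 -0.1162  0.06  ]
[ 0.5043 -0.1155  0.065 ]
final xy [0.52623045 0.16182118]
pos [ 0.5078 -0.1993  0.2132] yaw 0.0173 shift cm [31.16  1.56  2.24] turn [0.011 0.002 0.177] F [ 0.    0.38 -3.78] clk 4.7
```

Request:
send_rows --increments '[[2, [3, 0.2, 0], [0, 0, 0]], [2, [4.5, 0.2, 0], [0, 0, 0]], [2, [4.5, 0.2, 0], [0, 0, 0]], [2, [4.5, 0.2, 0], [0, 0, 0]], [2, [4.5, 0.2, 0], [0, 0, 0]]]'

```text
clock: 5.2
position: [0.512, 0.0136, 0.2084]
ee_rot: [2.198, 2.237, 0.004]
force: [0.4, -0.4, -3.0]
width: 0.383
gripper_force: 25.0
```

Request:
send_rows --increments '[[2, [4.5, 0.2, 0], [0, 0, 0.03]], [2, [3.5, 0.4, 0], [0, 0, 0.05]], [2, [2, 0.2, 0], [0, 0, 0.06]], [2, [0.3, 0, 0], [0.01, 0, 0.037]], [2, [0, 0, 0], [0, 0, 0]]]'

```text
clock: 5.7
position: [0.5216, 0.1157, 0.2079]
ee_rot: [-2.388, -2.038, 0.007]
force: [-1.1, -0.5, -4.5]
width: 0.385
gripper_force: 25.0
```

```bash
python3 - <<'E'
from h import *
import pickle
yw=-.160;o=np.array([.524,.148]);uy=np.array([-np.sin(yw),np.cos(yw)])
plan([*(o+uy*(.011-.05)),.19],yw)
p=arm.camera_params("wrist");w=arm.get_image("wrist");pickle.dump((p,arm.observe()),open("w3.pkl","wb"))
cv2.imwrite("pics/w3.png",w[:,:,::-1])
E
```

```text
pos [0.5216 0.1157 0.2079] yaw -0.1577 shift cm [-0.66 -0.27  1.79] turn [-0.005  0.002  0.002] F [-1.14 -0.53 -4.53] clk 5.7
```

View pics/w3.png

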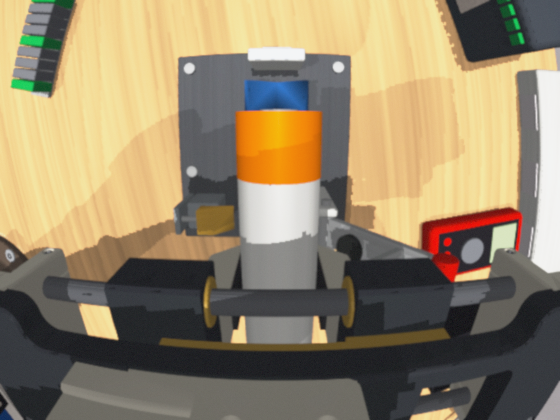

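The held tube's orange end edge is at row 110, columns 236–322. The fixture corners are (179,58) and (352,54), the stop plate top spans columns 249–305, and the V-block spans 246–308.

```bash
python3 - <<'E'
from h import *
import pickle
p,s=pickle.load(open("w3.pkl","rb"))
print("cam",-p["R"].T@p["t"],s["position"])
a=atz(rayw(p,(179,58)),.012);b=atz(rayw(p,(352,54)),.012);d=b-a
yw=np.arctan2(d[1],d[0]);c,q=np.cos(yw),np.sin(yw);R=np.array([[c,-q],[q,c]])
print(a,b,np.linalg.norm(d),yw,"origin",(a+b)[:2]/2-R@[-.015,.11])
print("origin w/ -.16",(a+b)[:2]/2-np.array([[np.cos(-.16),-np.sin(-.16)],[np.sin(-.16),np.cos(-.16)]])@[-.015,.11])
M=Ro.from_rotvec(s["ee_rot"]).as_matrix()
zt=s["position"][2]+.019
for uv,z in[((279,110),zt+.018),((279,110),zt),((236,112),zt),((322,112),zt)]:
    X=atz(rayw(p,uv),z);print("end tool frame mm",(1000*M.T@(X-s["position"])).round(1))
for uv in[(249,48),(305,48),(249,60),(305,60)]:print("stop top",atz(rayw(p,uv),.078))
for uv in[(246,80),(308,80)]:print("V top far",atz(rayw(p,uv),.056))
E
```

```text
cam [0.53487544 0.19345086 0.36468018] [0.52162005 0.11458331 0.20802092]
[0.4357 0.2753 0.012 ] [0.6219 0.2476 0.012 ] 0.18824911686379836 -0.1476816794364868 origin [0.52745072 0.15044018]
origin w/ -.16 [0.52608341 0.15046523]
end tool frame mm [ 80.9   0.1 -37.1]
end tool frame mm [ 81.1   0.1 -19.1]
end tool frame mm [ 80.5 -17.9 -19.1]
end tool frame mm [ 80.4  18.2 -19.2]
stop top [0.5174 0.2552 0.078 ]
stop top [0.5652 0.2475 0.078 ]
stop top [0.5157 0.2444 0.078 ]
stop top [0.5635 0.2367 0.078 ]
V top far [0.5084 0.2297 0.056 ]
V top far [0.5654 0.2205 0.056 ]
```

```bash
python3 - <<'E'
from h import *
plan([.5259,.155,.08],-.16)
E
```

```text
pos [0.5216 0.1146 0.208 ] yaw -0.1578 shift cm [ 4.08 -0.15 12.79] turn [-0.005  0.002  0.002] F [ 0.38 -0.02 -3.03] clk 5.75
```

Request:
send_rows --increments '[[2, [2, -0.05, 0], [-0.005, 0.002, 0.002]], [2, [2.1, -0.1, 1], [0, 0, 0]], [2, [0, 0, 3], [0, 0, 0]], [2, [0, 0, 4], [0, 0, 0]], [2, [0, 0, 2], [0, 0, 0]]]'

```text
clock: 6.25
position: [0.5252, 0.1555, 0.1051]
ee_rot: [-2.391, -2.037, 0.004]
force: [-0.3, -0.4, -4.3]
width: 0.387
gripper_force: 25.0
```

```bash
python3 - <<'E'
from h import *
plan([.5259,.155,.045],-.16)
E
```

```text
pos [0.5252 0.1555 0.1051] yaw -0.1597 shift cm [-0.04  0.09  6.01] turn [-0.002  0.001  0.   ] F [-0.31 -0.43 -4.32] clk 6.25
```

Request:
send_rows --increments '[[2, [-0.1, 0.05, 2.5], [0, 0, 0]], [2, [0, 0, 2], [0, 0, 0]], [2, [0, 0, 1], [0, 0, 0]], [2, [0, 0, 0], [0, 0, 0]], [2, [0, 0, 0], [0, 0, 0]]]'

```text
clock: 6.75
position: [0.528, 0.1546, 0.054]
ee_rot: [2.392, 2.035, 0.003]
force: [1.1, -0.1, -3.3]
width: 0.385
gripper_force: 25.0
```

Request:
send_rows --increments '[[2, [0, 0, 0.3], [0, 0, 0]], [2, [0, 0, 0.2], [0, 0, 0]], [2, [0, 0, 0], [0, 0, 0]]]'

```text
clock: 7.05
position: [0.5277, 0.1546, 0.0489]
ee_rot: [2.392, 2.036, 0.003]
force: [-0.1, -0.7, -3.5]
width: 0.389
gripper_force: 25.0
```

```bash
python3 - <<'E'
from h import *
import pickle
plan([.5259,.155,.0373],-.16)
p=arm.camera_params("wrist");w=arm.get_image("wrist");pickle.dump((p,arm.observe()),open("w4.pkl","wb"))
cv2.imwrite("pics/w4.png",cv2.resize(w[0:230,150:400,::-1],None,fx=2.5,fy=2.5,interpolation=cv2.INTER_CUBIC))
E
```

```text
pos [0.5277 0.1546 0.0489] yaw -0.1609 shift cm [ 0.01 -0.19  1.16] turn [ 0.002 -0.001 -0.001] F [-0.1  -0.66 -3.52] clk 7.05
```

View pics/w4.png

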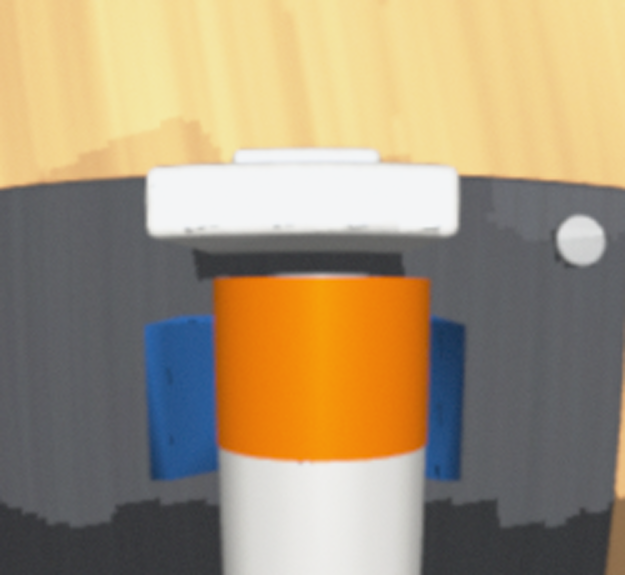

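The tube is centred at crop column 323, while the V-block (148–464) is centred at 306 and the stop at 303. The tube is therefore about 3 mm too far toward +x. The tube end is at row 277 and the stop's face edge at row 237.

```bash
python3 - <<'E'
from h import *
import pickle
p,s=pickle.load(open("w4.pkl","rb"));M=Ro.from_rotvec(s["ee_rot"]).as_matrix()
g=lambda u,v,z:(1000*M.T@(atz(rayw(p,(150+u/2.5-.3,v/2.5-.3)),z)-s["position"])).round(1)
zt=s["position"][2]+.0182
print("end",g(323,277,zt+.018),"sides",g(216,279,zt),g(430,279,zt))
print("stop near",g(148,237,.078),g(458,237,.078),"far",g(148,166,.078),g(458,166,.078))
print("V",g(148,323,.056),g(464,323,.056),g(152,479,.056),g(461,479,.056))
E
```

```text
end [ 79.8   0.2 -36.1] sides [ 79.8 -17.8 -18.1] [ 79.8  18.3 -18.1]
stop near [ 86.8 -27.1 -29.1] [ 86.5  21.3 -29. ] far [ 98.2 -27.1 -29. ] [ 98.   21.3 -29. ]
V [ 72.1 -32.2  -7.1] [71.8 26.3 -7. ] [ 42.2 -32.6  -7.1] [42.1 26.8 -7. ]
```

Request:
send_rows --increments '[[2, [0.2, -0.3, 0], [0, 0, 0]], [2, [0.2, 0, 0.2], [0, 0, 0]], [2, [0, 0, 0.3], [0, 0, 0]], [2, [0, 0, 0], [0, 0, 0]], [2, [0, 0, 0], [0, 0, 0]]]'

```text
clock: 7.6
position: [0.5252, 0.1588, 0.0434]
ee_rot: [2.393, 2.035, 0.002]
force: [0.0, 0.4, -2.9]
width: 0.386
gripper_force: 25.0
```

Request:
send_rows --increments '[[2, [0, 0, 0.2], [0, 0, 0]], [2, [0, 0, 0.2], [0, 0, 0]], [2, [0, 0, 0], [0, 0, 0]]]'

```text
clock: 7.9
position: [0.5252, 0.1588, 0.0393]
ee_rot: [2.393, 2.035, 0.002]
force: [-0.8, 0.2, -2.6]
width: 0.384
gripper_force: 25.0
```

Request:
send_rows --increments '[[2, [0, 0, 0.1], [0, 0, 0]], [2, [0, 0, 0.1], [0, 0, 0]], [2, [0, 0, 0], [0, 0, 0]]]'

```text
clock: 8.2
position: [0.5253, 0.1588, 0.0375]
ee_rot: [2.393, 2.035, 0.002]
force: [-0.3, 0.6, -3.6]
width: 0.383
gripper_force: 25.0
```

Request:
send_rows --increments '[[2, [0, 0, 0.1], [0, 0, 0]], [2, [0, 0, 0.1], [0, 0, 0]], [2, [0, 0, 0], [0, 0, 0]]]'

```text
clock: 8.5
position: [0.5252, 0.159, 0.0368]
ee_rot: [-2.393, -2.035, -0.003]
force: [-6.4, -1.0, 13.7]
width: 0.387
gripper_force: 25.0
```

Request:
send_rows --increments '[[2, [0.1, -0.03, -0.07], [0, 0, 0]], [2, [0.1, 0, 0], [0, 0, 0]], [2, [0, 0, 0], [0, 0, 0]]]'

```text
clock: 8.8
position: [0.5252, 0.1602, 0.0367]
ee_rot: [2.393, 2.034, 0.001]
force: [-4.3, -3.7, 8.0]
width: 0.386
gripper_force: 25.0
```

Request:
send_rows --increments '[[2, [0.1, -0.02, 0], [0, 0, 0]], [2, [0.1, 0, 0], [0, 0, 0]], [2, [0, 0, 0], [0, 0, 0]]]'

```text
clock: 9.1
position: [0.5252, 0.1603, 0.0366]
ee_rot: [2.394, 2.032, -0.001]
force: [-5.6, -8.8, 9.9]
width: 0.382
gripper_force: 25.0
```

Request:
send_rows --increments '[[4.5, [-0.1, 0, 0], [0, 0, 0]], [6, [0, 0, 0], [0, 0, 0]], [6, [0, 0, 0], [0, 0, 0]], [6, [0, 0, 0], [0, 0, 0]]]' --force 10

```text
clock: 9.5
position: [0.5255, 0.1624, 0.0363]
ee_rot: [2.392, 2.036, 0.003]
force: [0.4, -0.4, 1.0]
width: 0.641
gripper_force: 0.0
```

Request:
send_rows --increments '[[6, [0, 0, -2], [0, 0, 0]], [6, [0, 0, -4], [0, 0, 0]], [6, [0, 0, -4], [0, 0, 0]], [6, [0, 0, 0], [0, 0, 0]]]'

```text
clock: 9.9
position: [0.5283, 0.1627, 0.1412]
ee_rot: [2.391, 2.034, 0.015]
force: [0.6, 0.1, -0.2]
width: 0.651
gripper_force: 0.0
```

```bash
python3 - <<'E'
from h import *
import pickle
p=arm.camera_params("wrist");w=arm.get_image("wrist");pickle.dump((p,arm.observe()),open("w5.pkl","wb"))
cv2.imwrite("pics/w5.png",w[:,:,::-1])
print(arm.observe()["position"],arm.observe()["joints"])
E
```

```text
[0.52702087 0.16270653 0.1388931 ] [-0.74466259  0.42689782  0.4751462   1.89572956 -0.25201436  0.87029049
 -0.30421899]
```

View pics/w5.png

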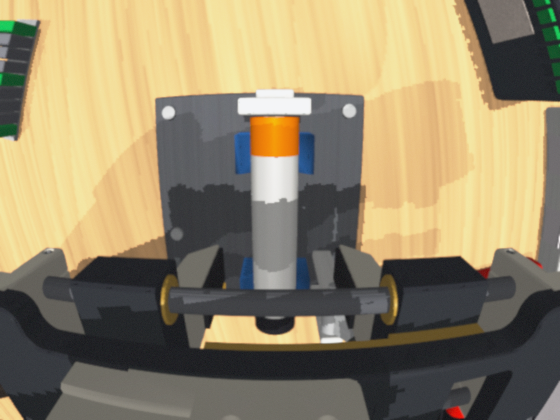

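The tube lies in both V-blocks with its orange end at the stop (275,118). Next I raise the arm and go behind the strap grip, with a move planner in the fixture's frame.

```bash
cat >> h.py <<'E'
def fx():
    s=arm.observe();d=s["position"][:2]-[.524,.1508];c,q=np.cos(-.16),np.sin(-.16)
    print("fixture xyz mm",(1000*np.r_[c*d[0]+q*d[1],-q*d[0]+c*d[1],s["position"][2]]).round(1),"F",s["force"].round(1))
E
python3 - <<'E'
from h import *
fx();plan([.524,.15,.14],-.16)
E
```

```text
fixture xyz mm [  1.1  12.2 138.9] F [0.1 0.8 0.2]
pos [0.527  0.1627 0.1389] yaw -0.1607 shift cm [-1.3  -0.09 -0.12] turn [ 0.006 -0.004 -0.001] F [0.05 0.8  0.16] clk 9.95
```

Request:
send_rows --increments '[[0, [0, 0, -3], [0, 0, 0]], [0, [0, 0, -5], [0, 0, 0]], [0, [0, 2, -4], [0, 0, 0]], [0, [-2, 5, 0], [0, 0, 0]], [0, [-2, 5, 0], [0, 0, 0]]]'

```text
clock: 10.45
position: [0.6317, 0.1084, 0.2571]
ee_rot: [-2.388, -2.04, -0.006]
force: [0.3, 0.7, -0.2]
width: 0.266
gripper_force: 0.0
```

Request:
send_rows --increments '[[0, [-2, 4, 0], [0, 0, 0]], [0, [-1, 1, 0], [0, 0, 0]], [0, [0, 0, 0], [0, 0, 0]], [0, [0, 0, 0], [0, 0, 0]]]'

```text
clock: 10.85
position: [0.6741, 0.0701, 0.2553]
ee_rot: [-2.392, -2.035, -0.0]
force: [0.4, 0.4, 0.7]
width: 0.003
gripper_force: 0.0
```

```bash
python3 - <<'E'
from h import *
fx();plan([.524,.15,.14],-.16);print(arm.observe()["width"])
E
```

```text
fixture xyz mm [161.1 -55.7 255.3] F [0.4 0.4 0.7]
pos [0.6741 0.0701 0.2553] yaw -0.1609 shift cm [  5.47 -16.09  11.55] turn [-0.001 -0.001 -0.001] F [0.35 0.38 0.67] clk 10.85
0.003231403610001712
```

Request:
send_rows --increments '[[0, [-0.4, 0.5, 2], [0, 0, 0]], [0, [0, 0, 3.5], [0, 0, 0]], [0, [0, 0, 2], [0, 0, 0]], [0, [0, 0, 0], [0, 0, 0]], [0, [0, -1, 0], [0, 0, 0]]]'

```text
clock: 11.35
position: [0.6694, 0.0675, 0.1819]
ee_rot: [2.391, 2.037, 0.003]
force: [0.4, -0.3, 0.2]
width: 0.003
gripper_force: 0.0
```

Request:
send_rows --increments '[[0, [0, -1, 0], [0, 0, 0]], [0, [0, -1, 0], [0, 0, 0]], [0, [0, -1, 0], [0, 0, 0]], [0, [0, -1, 0], [0, 0, 0]], [0, [0, 0, 0], [0, 0, 0]]]'

```text
clock: 11.85
position: [0.6386, 0.0719, 0.1899]
ee_rot: [2.383, 2.025, 0.032]
force: [15.7, -2.6, 25.1]
width: 0.005
gripper_force: 14.8
```

```bash
python3 - <<'E'
from h import *
fx()
w=arm.get_image("wrist");cv2.imwrite("pics/w6.png",w[:,:,::-1])
E
```

```text
fixture xyz mm [125.7 -59.7 189.9] F [15.7 -2.6 25.1]
```

View pics/w6.png

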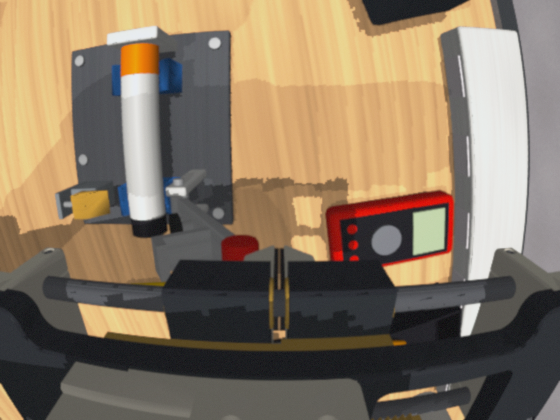

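The strap is still open, with its red grip at (240,247), and the tube is unmoved. The fingertips (280,255) rode on the shoulder of the grip, so I'll back off, go lower and push again.

Request:
send_rows --increments '[[0, [0, 1.5, -0.3], [0, 0, 0]], [0, [0, 1.5, 0], [0, 0, 0]], [0, [0, 0, 0], [0, 0, 0]], [0, [0, 0, 0], [0, 0, 0]]]'

```text
clock: 12.3
position: [0.659, 0.068, 0.1848]
ee_rot: [2.393, 2.035, 0.003]
force: [-0.4, -0.4, 0.4]
width: 0.004
gripper_force: 0.0
```

```bash
python3 - <<'E'
from h import *
fx();plan([.524,.15,.165],-.16)
E
```

```text
fixture xyz mm [146.5 -60.3 184.8] F [-0.4 -0.4  0.4]
pos [0.659  0.068  0.1848] yaw -0.1612 shift cm [  5.93 -14.64   1.97] turn [ 0.001 -0.001 -0.001] F [-0.37 -0.35  0.37] clk 12.3
```

Request:
send_rows --increments '[[0, [0, 0.5, 1], [0, 0, 0]], [0, [0, 0, 1], [0, 0, 0]], [0, [0, -1, 0], [0, 0, 0]], [0, [0, -1, 0], [0, 0, 0]], [0, [0, 0, 0], [0, 0, 0]]]'

```text
clock: 12.8
position: [0.6434, 0.0706, 0.1648]
ee_rot: [-2.392, -2.036, -0.002]
force: [0.7, -0.5, -0.7]
width: 0.008
gripper_force: 0.3
```

Request:
send_rows --increments '[[0, [0, -1, 0], [0, 0, 0]], [0, [0, -1, 0], [0, 0, 0]], [0, [0, 0, 0], [0, 0, 0]]]'

```text
clock: 13.1
position: [0.6234, 0.074, 0.1645]
ee_rot: [-2.392, -2.035, -0.001]
force: [-0.2, 0.2, 0.1]
width: 0.009
gripper_force: 0.3
```

```bash
python3 - <<'E'
from h import *
fx()
E
```

```text
fixture xyz mm [110.3 -60.  164.5] F [-0.2  0.2  0.1]
```

Request:
send_rows --increments '[[0, [0, -1.5, -0.5], [0, 0, 0]], [0, [0, -1.5, -0.5], [0, 0, 0]], [0, [0, -1.5, -0.5], [0, 0, 0]], [0, [0, 0, 0], [0, 0, 0]]]'

```text
clock: 13.5
position: [0.5791, 0.0813, 0.1797]
ee_rot: [-2.391, -2.036, -0.002]
force: [1.0, -0.6, 1.0]
width: 0.007
gripper_force: 0.4
```

```bash
python3 - <<'E'
from h import *
fx()
w=arm.get_image("scene");cv2.imwrite("pics/s2.png",cv2.resize(w[80:300,250:450,::-1],None,fx=2.6,fy=2.6))
E
```

```text
fixture xyz mm [ 65.5 -59.8 179.7] F [ 1.  -0.6  1. ]
```

View pics/s2.png

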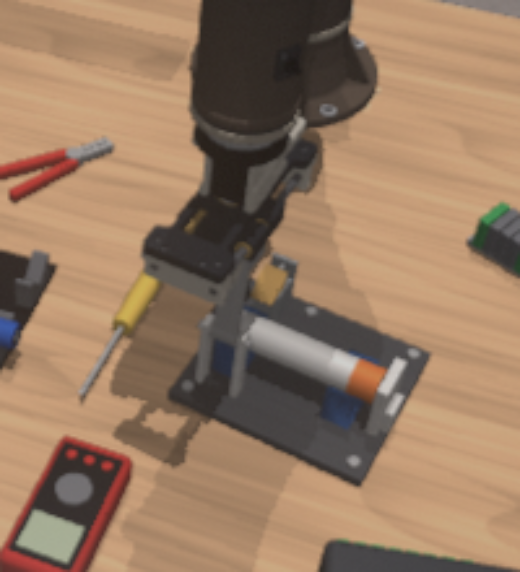

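The strap stands about upright between the posts, behind the fingers (237,290 in the crop), and the tube is unmoved. I'll follow the arc.

Request:
send_rows --increments '[[0, [0, -1.5, -0.4], [0, 0, 0]], [0, [0, -1.5, -0.3], [0, 0, 0]], [0, [0, -1.3, 0.4], [0, 0, 0]], [0, [0, -1.2, 0.5], [0, 0, 0]], [0, [0, 0, 0], [0, 0, 0]]]'

```text
clock: 14.05
position: [0.5253, 0.0897, 0.1766]
ee_rot: [-2.392, -2.036, -0.0]
force: [1.0, -1.0, 0.6]
width: 0.004
gripper_force: 0.3
```

```bash
python3 - <<'E'
from h import *
fx();print(arm.observe()["gripper_force"])
E
```

```text
fixture xyz mm [ 11.  -60.1 176.6] F [ 1.  -1.   0.6]
0.2756273467093706
```

Still in contact (0.3 N), so I continue along the arc.

Request:
send_rows --increments '[[0, [0, -1.1, 0.6], [0, 0, 0]], [0, [0, -1, 0.7], [0, 0, 0]], [0, [0, -0.9, 1], [0, 0, 0]], [0, [0, -0.8, 1], [0, 0, 0]], [0, [0, 0, 0], [0, 0, 0]]]'

```text
clock: 14.55
position: [0.4873, 0.0956, 0.1429]
ee_rot: [-2.392, -2.035, 0.002]
force: [-0.3, 0.7, 1.4]
width: 0.004
gripper_force: 0.4
```

```bash
python3 - <<'E'
from h import *
fx();print(arm.observe()["gripper_force"])
E
```

```text
fixture xyz mm [-27.4 -60.3 142.9] F [-0.3  0.7  1.4]
0.4159506247378886
```

Request:
send_rows --increments '[[0, [0, -0.6, 1.2], [0, 0, 0]], [0, [0, -0.5, 1.2], [0, 0, 0]], [0, [0, -0.4, 1], [0, 0, 0]], [0, [0, 0, 0.8], [0, 0, 0]], [0, [0, 0, 0], [0, 0, 0]]]'

```text
clock: 15.05
position: [0.4739, 0.098, 0.1016]
ee_rot: [-2.393, -2.035, -0.001]
force: [-0.1, -0.6, 0.4]
width: 0.006
gripper_force: 0.0
```

Request:
send_rows --increments '[[0, [0, 0, 0.4], [0, 0, 0]], [0, [0, 0, 0.3], [0, 0, 0]], [0, [0, 0, 0], [0, 0, 0]]]'

```text
clock: 15.35
position: [0.4742, 0.098, 0.0949]
ee_rot: [2.393, 2.035, 0.002]
force: [0.1, 0.2, 0.5]
width: 0.006
gripper_force: 0.3
```

```bash
python3 - <<'E'
from h import *
fx();print(arm.observe()["gripper_force"])
E
```

```text
fixture xyz mm [-40.8 -60.   94.9] F [0.1 0.2 0.5]
0.34997295326320454
```

```bash
cat >> h.py <<'E'
def grip():
    c,q=np.cos(-.16),np.sin(-.16);R=np.array([[c,-q],[q,c]])
    for n in("top","scene"):
        p=arm.camera_params(n);im=arm.get_image(n).astype(int)
        m=(im[...,0]>90)&(im[...,1]<50)&(im[...,2]<50)
        k,_,st,ce=cv2.connectedComponentsWithStats(m.astype(np.uint8))
        print(n,[(ce[i].round(0).tolist(),st[i,4]) for i in range(1,k) if st[i,4]>5 and (abs(ce[i]-([215,215] if n=="top" else [350,210]))<70).all()])
        for th in(2.2,1.5,1,.5,.2,0):
            X=p["R"]@np.r_[np.array([.524,.1508])+R@[.045-.12*np.cos(th),-.06],.089+.12*np.sin(th)]+p["t"];u=p["camera_matrix"]@X;print(th,(u[:2]/u[2]).round(0),end=" ")
        print()
E
python3 -c "
from h import *
grip()"
```

```text
top [([252.0, 151.0], np.int32(13)), ([258.0, 151.0], np.int32(12))]
2.2 [228. 172.] 1.5 [222. 201.] 1 [220. 223.] 0.5 [220. 238.] 0.2 [221. 242.] 0 [222. 243.] 
scene [([295.0, 270.0], np.int32(25))]
2.2 [325. 200.] 1.5 [342. 172.] 1 [351. 164.] 0.5 [356. 167.] 0.2 [356. 174.] 0 [356. 180.]
```

Request:
send_rows --increments '[[0, [0, 0, 0.2], [0, 0, 0]], [0, [0, 0, 0.2], [0, 0, 0]], [0, [0, 0, 0], [0, 0, 0]]]'

```text
clock: 15.75
position: [0.4742, 0.0981, 0.0911]
ee_rot: [2.393, 2.035, 0.002]
force: [-1.2, 0.3, 5.1]
width: 0.002
gripper_force: 2.4
```

Request:
send_rows --increments '[[0, [0, 0, 0.2], [0, 0, 0]], [0, [0, 0, 0.2], [0, 0, 0]], [0, [0, 0, 0], [0, 0, 0]]]'

```text
clock: 16.05
position: [0.4743, 0.0981, 0.0878]
ee_rot: [-2.393, -2.035, -0.003]
force: [-6.2, 0.3, 18.8]
width: 0.003
gripper_force: 9.5
```

Request:
send_rows --increments '[[0, [0, 0, 0.2], [0, 0, 0]], [0, [0, 0, 0.1], [0, 0, 0]], [0, [0, 0, 0], [0, 0, 0]]]'

```text
clock: 16.35
position: [0.4744, 0.0981, 0.0857]
ee_rot: [-2.393, -2.035, -0.004]
force: [-10.5, -2.2, 32.9]
width: 0.003
gripper_force: 16.4
```

Request:
send_rows --increments '[[0, [0, 0, -0.5], [0, 0, 0]], [0, [0, 0, -0.5], [0, 0, 0]], [0, [0, 0, -0.5], [0, 0, 0]], [0, [0, 0, 0], [0, 0, 0]]]'

```text
clock: 16.75
position: [0.4748, 0.0982, 0.0997]
ee_rot: [2.392, 2.035, 0.004]
force: [0.1, 0.8, -1.3]
width: 0.004
gripper_force: 0.0
```

No contact at z = 0.0997 m, so the catch is holding. I'll retreat up and toward the robot, then verify.

Request:
send_rows --increments '[[0, [0, 0, -3], [0, 0, 0]], [0, [0, 0, -5], [0, 0, 0]], [0, [0, 0, -5], [0, 0, 0]], [0, [-5, 0, -3], [0, 0, 0]], [0, [-5, 0, 0], [0, 0, 0]]]'

```text
clock: 17.25
position: [0.4615, 0.0069, 0.2582]
ee_rot: [2.386, 2.039, 0.012]
force: [0.8, -0.7, -0.6]
width: 0.005
gripper_force: 0.0
```

Request:
send_rows --increments '[[0, [-5, 0, 0], [0, 0, 0]], [0, [-5, 0, 0], [0, 0, 0]], [0, [-5, 0, 0], [0, 0, 0]], [0, [0, 0, 0], [0, 0, 0]], [0, [0, 0, 0], [0, 0, 0]]]'

```text
clock: 17.75
position: [0.4347, -0.1428, 0.2545]
ee_rot: [2.396, 2.031, 0.002]
force: [-0.3, 0.1, 1.2]
width: 0.003
gripper_force: 0.0
```

```bash
python3 -c "
from h import *
fx();grip()
p=arm.camera_params('top');im=arm.get_image('top').astype(int)
m=(im[...,0]>150)&(im[...,1]>60)&(im[...,1]<140)&(im[...,2]<60)
k,_,st,ce=cv2.connectedComponentsWithStats(m.astype(np.uint8));print([(ce[i].round(1).tolist(),st[i].tolist()) for i in range(1,k) if st[i,4]>15])
c,q=np.cos(-.16),np.sin(-.16);R=np.array([[c,-q],[q,c]])
X=p['R']@np.r_[np.array([.524,.1508])+R@[0,.076],.07]+p['t'];u=p['camera_matrix']@X;print('orange expected',u[:2]/u[2])"
```

```text
fixture xyz mm [ -41.4 -304.1  254.5] F [-0.3  0.1  1.2]
top [([252.0, 151.0], np.int32(16)), ([258.0, 151.0], np.int32(14)), ([264.0, 152.0], np.int32(10)), ([222.0, 242.0], np.int32(9)), ([221.0, 245.0], np.int32(11))]
2.2 [228. 172.] 1.5 [222. 201.] 1 [220. 223.] 0.5 [220. 238.] 0.2 [221. 242.] 0 [222. 243.] 
scene [([293.0, 275.0], np.int32(38))]
2.2 [325. 200.] 1.5 [342. 172.] 1 [351. 164.] 0.5 [356. 167.] 0.2 [356. 174.] 0 [356. 180.] 
[([415.4, 201.2], [410, 195, 12, 13, 76]), ([180.8, 210.2], [177, 206, 9, 10, 75]), ([270.0, 232.0], [267, 216, 7, 32, 91]), ([422.1, 275.1], [416, 270, 13, 13, 103])]
orange expected [180.48727247 209.54532743]
```

```bash
python3 -c "
from cell import arm
print(arm.sign_off())"
```

```text
the job is handed in; nothing more can be done
None
```

The tube is in both V-blocks with its orange end at the stop, the strap is shut and still held with the arm clear of it, and the job was handed in at about 18 s; the final check was by colour positions in the top camera, and the hand-in returned no verdict.

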